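# Close the sprung tab of a lot-card case in the squash store

## Robot

A 6-joint arm with a two-finger parallel gripper is mounted at the origin on the work surface. World frame = base frame: x ahead of the robot, y to its left, z up, the work surface at z = 0. Lengths are in mm, angles in rad, forces in N, time in s.
With the tool pointing down it reaches from about 325 to 775 mm from the base axis. Payload 5.5 kg.
Tool frame: the origin (TCP) lies on the centre line of the jaws, within the pads' length; the fingertips stand 25 mm ahead of it and the grasp point (between the pads) lies 6 mm ahead of it; z points along the fingers, y is the line along which they close (so a half turn about z gives the same grasp; the last joint's range is limited). The gripper opens to 85 mm and grips with 20 to 120 N. Pads are 22 mm wide; open, the fingers measure 114 mm over their backs; the gripper's body (76 mm by 85 mm) begins 54 mm behind the grasp point. The pads swing forward as they close: fully open they stand 13 mm farther back than shut.
Start: joints at [1.049, 0.091, 1.231, -0, 1.82, -0.057], TCP at [268.953, 536.359, 256.275] pointing down, gripper open.
Joint ranges: [-2.87, 2.87], [-0.86, 2.18], [0.17, 2.46], [-1.51, 4.65], [0.06, 2.69], [-2.65, 2.65]. Speed limits (rad/s): [2.57, 2.57, 3.01, 3.14, 3.14, 3.14].

## Interface

Orientations are given as a unit quaternion [w, x, y, z].
In Python, from plant import arm gives the robot as it stands.
- The arm moves only by the tool carry_out, never from a script. Its argument "steps" is a list of rows, each a list of 3 entries, a list of its own where there are three numbers: the finger opening in mm, from 0 to 85.4, then the shift along the tool's x, y, z in mm, then the turn about the tool's z in degrees. In form: [[grip, [dx, dy, dz], roll], ...]. A call has 1 to 20 rows; each row shifts and turns the commanded pose from where the row before left it, along the tool's axes as they then stand; what a row does not reach is not made up. A row lasts 1/12 s, in which the tool goes at most 41.7 mm and 7.16 degrees, less where a joint would pass 70% of its speed; a pose out of reach is approached as far as the arm can. A call is refused whole if a number of a shift passes 41.7 or a number of a turn 7.16, either way. A call with a gripper value outside its range is refused whole. The fingers move at their own pace and stop on an object; the grip force is fixed at half the most. Time passes only in rows, so rows that do not move let the fingers close. It gives the time, the measured TCP pose, the force, the opening and the grip force at its end, in the units of the state.
- arm.read_state(): the state, without advancing time (a new reading comes with each control period).
- arm.get_image(name): name is "scene" or "side" or "wrist"; returns the picture (384x512x3 uint8, red, green, blue); there is no depth.
- arm.camera_info(name): a dict with "fx", "fy", "cx", "cy" (pixels), "rvec" (rotation vector, rad) and "tvec" (3), from world to camera coordinates, as OpenCV has them. Camera axes: x right, y down, z forward; pixel columns grow to the right and rows downward; lengths in mm; the calibration is good to about 2 mm. A picture is of the moment at which its call begins: read the wrist's pose just before it. camera_info takes no time and is no camera call; for the wrist camera it gives the pose at the moment of the call.
- arm.job_done(): hands the job in; it is judged then, once.
Trained networks look in the newest picture that a camera, given by its name, has taken for a name from the list of things; names that differ only in an ending like _2 or _b are one class to them, and where a whole thing is asked for, a point or a joint stands for the part that bears it (a point fixed in the world has none). Each returns a list of dicts, best first, with "conf" (0 to 1); they miss things now and then, are a little off and sometimes report something else, mostly with a low value. They report only what shows in the picture. A call takes as long as a camera call. They do not tell look-alikes from the thing itself.
- arm.masks_of(camera, label): "pixels" (384x512 bool, what is visible of it).
- arm.tip_of(camera, label): "at" ([x, y, z] in mm, in world coordinates, good to about 4 mm: a listed point, or the origin of a listed thing).
The state is a dict: "t": time; "joint_pos": joint angles; "dq": joint speeds; "joint_efforts": joint torques, N m; "tool_pos": TCP position; "orientation": TCP orientation; "ft_force": force on the tool from outside, world axes, zero at the start; "ft_torque": the same for the moment, N m; "grip_width": opening from 0.0 (shut) to 1.0 (fully open); "grip_force": force on a finger pad.
Only numpy, scipy, OpenCV 4.12 (cv2) and the standard library are available. Lean on these libraries where they do the work, as an engineer would, in place of code of your own. Each camera call takes 0.05 s, during which the arm holds its last target. There are 200 camera calls.

## Task

Close the lot-card case on the packing bench: with the fingertips push its standing tab over until it lies flat on the card, then push it on so that its edge slides in under the metal lip, fully home, and it stays shut when you let go. Only push and press: do not lift the case or anything else, do not shove the case along the bench, and leave everything else where it is.

Things in the scene. Friction and masses are not known exactly. Their poses are not given: they have to be found in the camera images.
- case: The lot-card case: dark steel base plate 200 x 130 mm (x, y), its top 12 mm above the bench, loose on rubber feet, about 2 kg. Origin: centre of its underside; z up; x points from the hinge end to the lip end. At the hinge end two low steel guides (20 mm high, at y = +/-55 mm, x = -92 to -38 mm) carry the tab's hinge pin; at the other end a fixed steel lip bridges the plate.
- tab (a joint): Fold angle of the tab, rad: 0 flat over the card, 1.57 upright, to 1.9 leaning away from the lip; starts 1.4 to 1.75. Rigid white plate, 90 mm wide, 4 mm thick, reaching 125 mm from the hinge line, which runs along the case's y, 18 mm above the bench in the plate's mid-plane. A weak spring (under 1 N at the free edge) swings it up again when let go, unless its edge is under the lip.
- tab_slide (a joint): How far hinge pin and tab have slid toward the lip, m: 0 back, 0.028 home at a firm stop; starts 0 to 0.003. The hinge line is at case x = -70 mm plus this. About 4 N of friction; stays where left. The flat tab's edge is at case x = 55 mm slid back (short of the lip), 83 mm fully home (under it). Slid forward before it is flat, it lands on top of the lip.
- tab_edge (a point): Middle of the tab's free edge, 125 mm from the hinge line, in the plate's mid-plane; turns with the tab (its x axis points away from the hinge).
- tab_rib (a point): Middle of the outer corner, hinge side, of the tab's thumb rib. The straight rib runs parallel to the hinge on the face that looks up when flat (away from the lip when upright): 70 mm long, 8 mm proud, 94 to 100 mm from the hinge line. When flat the plate's top is 20 mm and the rib's top 28 mm above the bench. Axes turn with the tab.
- lip_mouth (a point): Middle of the front edge of the lip's flat underside, at case x = 71.5 mm, 23.5 mm above the bench; axes as the case's. The lip is 118 mm wide, from case x = 71.5 to 88.5 mm, its top 27.5 mm above the bench; in front a lead-in edge flares up to 33 mm high, starting at case x = 62 mm.
- squash_long: Long pale squash lying on its side, about 190 x 96 x 96 mm; origin under its middle; bystander.
- squash_red: Round orange-red squash, 124 mm across, 100 mm tall; origin under its middle; bystander.
- squash_small: Small round tan squash, 72 mm across, 63 mm tall with its stem; origin under its middle; stands beside the case; bystander.
- marker: Grey marker pen with black cap, 130 x 16 x 16 mm, lying along its x axis beside the case; origin under its middle; bystander.
- tape: Black tape measure, 65 x 34 x 60 mm; origin under its middle; bystander.
- punnet: Open cardboard punnet, 140 x 100 x 50 mm; origin under its middle; bystander.
- brush: Hand brush with a wooden handle, about 200 mm long, lying along its x axis on the bench; origin under its middle; bystander.
There are look-alikes about, which are no part of the job. Of the things that look like the case, the larger one is meant.

How it is judged (in metres and radians):
On the way, in this order (a step that is already met when the one before it is completed fails the run):
1. the tab is folded over flat before its edge is under the lip (value of joint tab below 0.25 rad and value of joint tab_slide below 0.022 m).
2. the tab is flat and pushed home under the lip (value of joint tab below 0.06 rad and value of joint tab_slide above 0.022 m), for 0.1 s.
At the end, for the whole second after the job is handed in: The tab lies flat (within 0.06 rad) and at rest with its edge under the lip, slid at least 22 of its 28 mm toward the lip, held there by the lip alone; the case stands level on the bench within 30 mm of where it began, and no bystander has moved by 30 mm or been tipped (all of step 2 and z of tab_edge in the frame of lip_mouth below 0 m and x of tab_edge in the frame of lip_mouth above 0.002 m and not (velocity of joint tab above 0.1 rad/s or velocity of joint tab below -0.1 rad/s) and height (world z) of case below 0.008 m and angle between case's own z axis and vertical below 0.05 rad and distance of each of case, squash_long, squash_red, squash_small, marker, tape, punnet, brush from where it was at the start of the episode below 0.03 m and linear speed of case below 0.02 m/s); the robot touches nothing.
It fails at once if the case is lifted or tipped up (height (world z) of case above 0.012 m or angle between case's own z axis and vertical above 0.12 rad).
It fails at once if the case is shoved more than 30 mm along the bench (distance of case from where it was at the start of the episode above 0.03 m).
It fails at once if a bystander is lifted, tipped over or pushed more than 30 mm (distance of any of squash_long, squash_red, squash_small, marker, tape, punnet, brush from where it was at the start of the episode above 0.03 m or angle between any of squash_long, squash_red, squash_small, marker, tape, punnet, brush's own z axis and vertical above 0.5 rad).
It also fails if it takes over 38 s, if anything falls off the work surface, if the arm or the gripper's body presses on something with over 40 N, if the wrist force passes 120 N, or if a joint passes its speed limit or range.

## Working session

There is one attempt and no reset: what is moved stays moved. The work goes in short steps, Python scripts to look and compute and a tool call to move; the robot and the scene stay as the last step left them, time stands still between calls to the robot, and variables do not carry over. Pictures are saved under pics/ and viewed, at most 10 in all, crops included, and the job is handed in when it is done.

Besides the shell and the picture viewer there is one more tool, called after ">>>" by a JSON object that holds its "name" and its "arguments". carry_out: Moves the arm, as the interface text tells. Its arguments: {"type":"object","properties":{"steps":{"type":"array","items":{"type":"array"}}},"required":["steps"]}

```bash
mkdir -p pics
python3 - <<'E'
from plant import arm
import cv2,numpy as np
for c in ("scene","side"):
    im=arm.get_image(c); cv2.imwrite(f"pics/{c}0.png",im[:,:,::-1])
    for l in ("case","tab_edge","tab_rib","lip_mouth","squash_small","marker"):
        for d in arm.tip_of(c,l)[:3]: print(c,l,round(d["conf"],2),np.round(d["at"]))
s=arm.read_state(); print(s["t"],s["tool_pos"],s["orientation"],s["ft_force"],s["grip_width"])
E
```

```text
scene case 0.92 [335.  40.  -2.]
scene case 0.75 [574.  73.  -0.]
scene tab_edge 0.73 [505. 119. 140.]
scene tab_edge 0.73 [337.  82.  15.]
scene tab_rib 0.78 [498. 121. 110.]
scene tab_rib 0.67 [341.  56.  23.]
scene lip_mouth 0.95 [347.  94.  15.]
scene lip_mouth 0.8 [636.  33.  19.]
scene squash_small 0.79 [665. 174.   5.]
scene marker 0.73 [565. -42.  -2.]
side case 0.64 [576.  72.   2.]
side case 0.62 [335.  41.  -1.]
side tab_edge 0.79 [502. 114. 145.]
side tab_edge 0.59 [343.  80.  12.]
side tab_rib 0.69 [500. 117. 109.]
side tab_rib 0.67 [340.  52.  18.]
side lip_mouth 0.88 [640.  34.  21.]
side lip_mouth 0.77 [345.  91.  18.]
side squash_small 0.85 [662. 166.   1.]
side marker 0.75 [561. -44.  -3.]
0.7 [268.97038827 536.36155712 256.32943133] [1.63668341e-05 2.30329435e-01 9.73112711e-01 5.53094752e-05] [-0.25286461 -0.05344094  0.00138519] 0.9988879625162437
```

```bash
python3 -c "
import cv2,numpy as np
cv2.imwrite('pics/both.png',np.vstack([cv2.resize(cv2.imread('pics/scene0.png'),(400,300)),cv2.resize(cv2.imread('pics/side0.png'),(400,300))]))"
```

```text
(no output)
```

View pics/scene0.png

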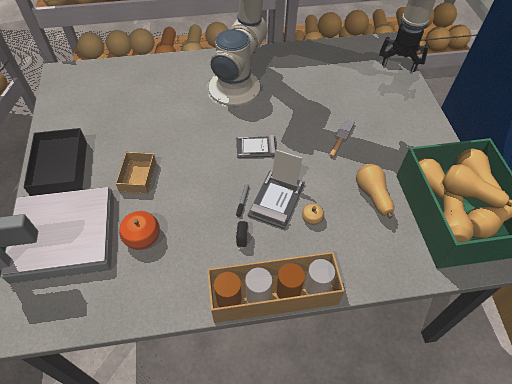

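View pics/side0.png

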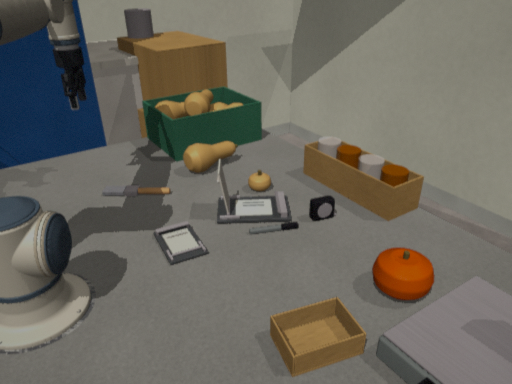

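The scene image shows the larger case, with its tab standing, at about (275,195) in scene and (253,207) in side. The networks put it at about (576, 72), yaw about -31.6°. The smaller look-alike at (335, 40) is not part of the job. The small squash and marker stand on either side of the case.

```bash
cat > h.py <<'E'
from plant import arm
import numpy as np
from scipy.spatial.transform import Rotation as R
O=np.array([576,72,0.]); yaw=np.radians(-31.6)
C=R.from_euler('z',yaw)
def where():
    s=arm.read_state(); q=s["orientation"]; T=R.from_quat([q[1],q[2],q[3],q[0]])
    p=np.array(s["tool_pos"]); c=C.inv().apply(p-O); c[2]-=25
    print("t",round(s["t"],2),"tip in case",np.round(c,1),"F case",np.round(C.inv().apply(s["ft_force"]),1),"tool x ang",np.round(np.degrees(np.arctan2(*T.as_matrix()[1::-1,0])),2),"grip",round(s["grip_width"],2))
    return p,T
def to(tip):
    p,T=where(); w=O+C.apply(tip)+[0,0,25]
    print("delta tool",np.round(T.inv().apply(w-p),1))
E
python3 -c "
from h import *
to([-140,0,150])"
```

```text
t 0.7 tip in case [-504.8  234.6  231.3] F case [-0.2 -0.2  0. ] tool x ang 153.37 grip 1.0
delta tool [-343.1 -265.3   81.3]
```

>>> {"name": "carry_out", "arguments": {"steps": [[0,[0,0,0],5],[0,[-30.4,-19.5,6.8],0],[0,[-30.4,-19.5,6.8],0],[0,[-30.4,-19.5,6.8],0],[0,[-30.4,-19.5,6.8],0],[0,[-30.4,-19.5,6.8],0],[0,[-30.4,-19.5,6.8],0],[0,[-30.4,-19.5,6.8],0],[0,[-30.4,-19.5,6.8],0],[0,[-30.4,-19.5,6.8],0],[0,[-30.4,-19.5,6.8],0],[0,[-30.4,-19.5,6.8],0],[0,[-30.4,-19.5,6.8],0],[0,[0,0,0],0],[0,[0,0,0],0]]}}

```text
t: 1.95
tool_pos: [457.2, 144.2, 174.2]
orientation: [-0.0, 0.274, 0.962, -0.0]
ft_force: [-0.3, 1.4, -0.6]
grip_width: 0.002
grip_force: 0.0
```

Run:
```python
from h import *
import cv2
to([-130,0,85])
for c in ("side","wrist"):
    im=arm.get_image(c); cv2.imwrite(f"pics/{c}1.png",im[:,:,::-1])
    for l in ("case","tab_edge","tab_rib","lip_mouth"):
        for d in arm.tip_of(c,l)[:2]: print(c,l,round(d["conf"],2),np.round(d["at"]),np.round(C.inv().apply(d["at"]-O)))
a=cv2.imread("pics/side1.png")[100:260,140:360]; b=cv2.imread("pics/wrist1.png")
cv2.imwrite("pics/v1.png",np.hstack([cv2.resize(a,(412,300)),cv2.resize(b,(388,300))]))
```

```text
t 1.95 tip in case [-139.1   -0.8  149.2] F case [-0.9  1.  -0.6] tool x ang 148.14 grip 0.0
delta tool [-9.1  0.9 64.2]
side case 0.88 [337.  41.  -2.] [-188. -152.   -2.]
side case 0.6 [579.  70.   1.] [4. 0. 1.]
side tab_edge 0.9 [346.  80.  12.] [-200. -114.   12.]
side tab_edge 0.56 [502. 114. 143.] [-85.  -3. 143.]
side tab_rib 0.8 [500. 120. 108.] [-90.   1. 108.]
side tab_rib 0.79 [341.  55.  18.] [-191. -137.   18.]
side lip_mouth 0.93 [345.  92.  16.] [-207. -104.   16.]
side lip_mouth 0.87 [638.  34.  22.] [73.  0. 22.]
wrist case 0.94 [339.  40.  -1.] [-186. -151.   -1.]
wrist tab_edge 0.71 [499. 118. 139.] [-90.  -1. 139.]
wrist tab_edge 0.67 [342.  83.  15.] [-205. -113.   15.]
wrist tab_rib 0.83 [342.  56.  20.] [-191. -137.   20.]
wrist lip_mouth 0.79 [349.  87.  19.] [-201. -106.   19.]
```

View pics/v1.png

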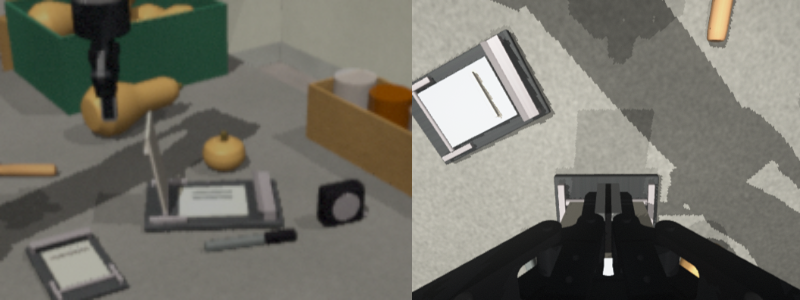

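The fingers hang behind the tab, about 45 mm from it, and the case edges in the wrist view are square to the gripper. Next I lower the fingertips and push forward.

>>> {"name": "carry_out", "arguments": {"steps": [[0,[0,1,30],0],[0,[0,0,29],0.3],[0,[-10,0,0],0],[0,[-10,0,0],0],[0,[-6,0,0],0],[0,[-6,0,0],0],[0,[-6,0,0],0],[0,[-6,0,0],0],[0,[-6,0,0],0],[0,[-6,0,0],0],[0,[-6,0,0],0],[0,[-6,0,0],0],[0,[0,0,0],0]]}}

```text
t: 3.53
tool_pos: [515.8, 110.0, 115.5]
orientation: [0.0, 0.275, 0.961, -0.0]
ft_force: [0.4, -0.1, 0.1]
grip_width: 0.002
grip_force: 0.0
```

Run:
```python
from h import *
import cv2
to([-43,0,88])
im=arm.get_image("side"); cv2.imwrite("pics/side2.png",im[:,:,::-1])
for l in ("case","tab_edge","tab_rib","lip_mouth"):
    for d in arm.tip_of("side",l)[:2]: print(l,round(d["conf"],2),np.round(C.inv().apply(d["at"]-O)))
cv2.imwrite("pics/v2.png",cv2.resize(im[100:260,140:360,::-1],(660,480)))
```

```text
t 3.53 tip in case [-71.2   0.9  90.5] F case [0.4 0.1 0.1] tool x ang 148.03 grip 0.0
delta tool [-28.2  -0.7   2.6]
case 0.96 [ 3. -1. -1.]
case 0.75 [-188. -153.   -1.]
tab_edge 0.85 [-202. -112.   12.]
tab_edge 0.68 [-50.  -4. 143.]
tab_rib 0.87 [-194. -138.   20.]
tab_rib 0.56 [-58.   4. 111.]
lip_mouth 0.92 [72.  3. 23.]
lip_mouth 0.58 [-207. -105.   19.]
```

View pics/v2.png

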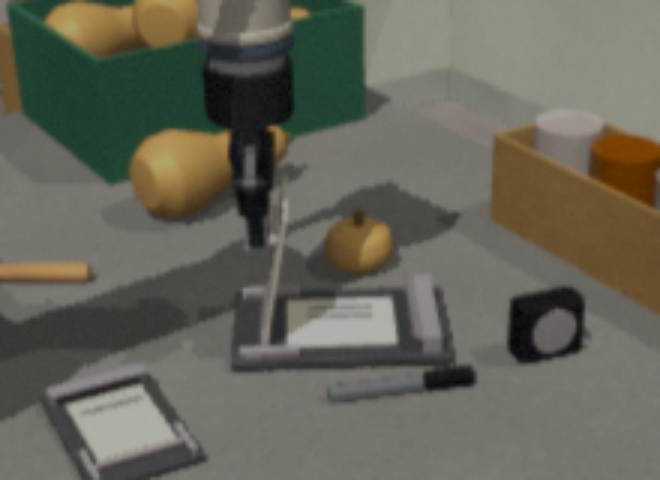

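The tab has tilted to about 1.4 rad with the case still, and the finger face is on the rib. I follow the arc down.

>>> {"name": "carry_out", "arguments": {"steps": [[0,[-5.6,0,0.5],0],[0,[-5.6,0,0.5],0],[0,[-5.6,0,0.5],0],[0,[-5.6,0,0.5],0],[0,[-5.6,0,0.5],0],[0,[-5.3,0,3.7],0],[0,[-5.3,0,3.7],0],[0,[-5.3,0,3.7],0],[0,[-3.3,0,4],0],[0,[-3.3,0,4],0],[0,[-3.3,0,4],0],[0,[-2.7,0,4.7],0],[0,[-2.7,0,4.7],0],[0,[-2.7,0,4.7],0],[0,[0,0,0],0]]}}

```text
t: 5.03
tool_pos: [567.3, 77.7, 74.5]
orientation: [-0.001, 0.275, 0.961, -0.0]
ft_force: [0.5, -0.5, 0.5]
grip_width: -0.004
grip_force: 0.2
```

Run:
```python
from h import *
import cv2
to([-4,0,36])
im=arm.get_image("side")
for l in ("case","tab_edge","tab_rib","lip_mouth"):
    for d in arm.tip_of("side",l)[:2]: print(l,round(d["conf"],2),np.round(C.inv().apply(d["at"]-O)))
cv2.imwrite("pics/v3.png",cv2.resize(im[100:260,140:360,::-1],(660,480)))
```

```text
t 5.03 tip in case [-10.4   0.3  49.5] F case [ 0.7 -0.2  0.5] tool x ang 148.06 grip -0.0
delta tool [-6.4 -0.2 13.5]
case 0.84 [-186. -155.   -2.]
case 0.79 [ 1. -1.  3.]
tab_edge 0.98 [-203. -116.   11.]
tab_edge 0.58 [48. -6. 71.]
tab_rib 0.94 [-193. -136.   19.]
tab_rib 0.65 [16.  2. 65.]
lip_mouth 0.94 [-209. -103.   18.]
lip_mouth 0.81 [73.  2. 20.]
```

View pics/v3.png

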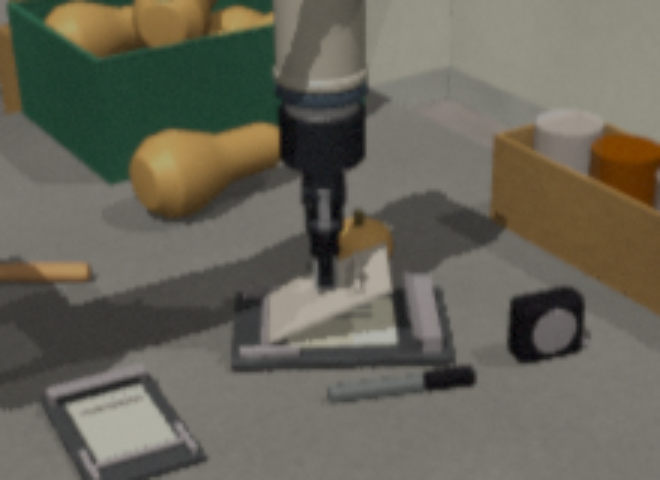

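The tab is at about 0.43 rad, the tip sits on the plate behind the rib, and forces are low. Now straight down to nearly flat.

>>> {"name": "carry_out", "arguments": {"steps": [[0,[-1,0,4],0],[0,[-1,0,4],0],[0,[0,0,4],0],[0,[0,0,4],0],[0,[0,0,4],0],[0,[0,0,4],0],[0,[0,0,3],0],[0,[0,0,0],0]]}}

```text
t: 5.95
tool_pos: [568.9, 76.9, 47.9]
orientation: [-0.001, 0.275, 0.961, -0.0]
ft_force: [0.8, -0.2, -0.4]
grip_width: -0.004
grip_force: 0.3
```

Run:
```python
from h import *
import cv2
to([-10,0,20])
im=arm.get_image("side")
for l in ("case","tab_edge","tab_rib","lip_mouth"):
    for d in arm.tip_of("side",l)[:2]: print(l,round(d["conf"],2),np.round(C.inv().apply(d["at"]-O)))
cv2.imwrite("pics/v4.png",cv2.resize(im[120:260,180:340,::-1],(640,560)))
```

```text
t 5.95 tip in case [-8.6  0.4 22.9] F case [ 0.8  0.3 -0.4] tool x ang 148.07 grip -0.0
delta tool [ 1.4 -0.4  2.9]
case 0.97 [-187. -153.   -3.]
case 0.95 [ 1. -0. -1.]
tab_edge 0.89 [56. -2. 28.]
tab_edge 0.73 [ 23. 129.   0.]
tab_rib 0.81 [29.  2. 32.]
tab_rib 0.66 [-192. -137.   20.]
lip_mouth 0.94 [74.  5. 22.]
lip_mouth 0.76 [-207. -103.   17.]
```

View pics/v4.png

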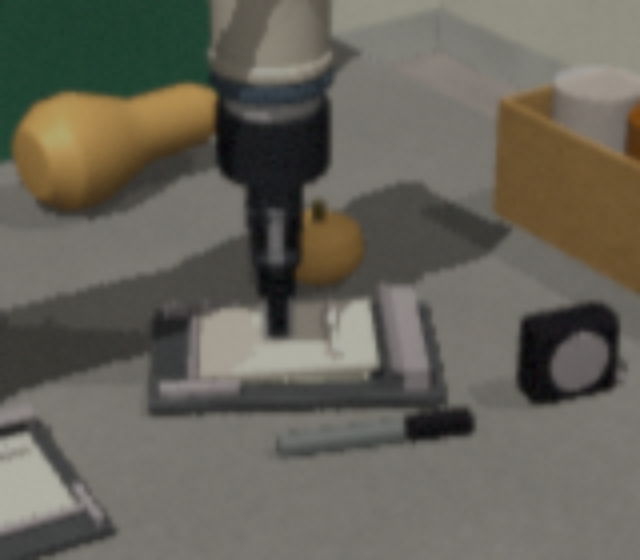

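The tab is nearly flat, with its edge at case x of about 56, short of the lip. The tip is about 3 mm above flat, so I press down gently.

>>> {"name": "carry_out", "arguments": {"steps": [[0,[0,0,1.5],0],[0,[0,0,1],0],[0,[0,0,0.5],0],[0,[0,0,0.5],0],[0,[0,0,0],0],[0,[0,0,0],0]]}}

```text
t: 6.7
tool_pos: [569.4, 76.8, 45.5]
orientation: [0.0, 0.275, 0.961, -0.0]
ft_force: [0.3, -1.3, 0.6]
grip_width: 0.003
grip_force: 0.4
```

```bash
python3 -c "
from h import *
where()"
```

```text
t 6.7 tip in case [-8.1  0.7 20.5] F case [ 0.9 -0.9  0.6] tool x ang 148.07 grip 0.0
```

>>> {"name": "carry_out", "arguments": {"steps": [[0,[0,0,0.6],0],[0,[0,0,0.6],0],[0,[0,0,0],0],[0,[0,0,0],0]]}}

```text
t: 7.03
tool_pos: [569.5, 76.9, 44.7]
orientation: [0.0, 0.275, 0.961, 0.0]
ft_force: [-0.6, 0.2, 4.3]
grip_width: 0.003
grip_force: 1.9
```

```bash
python3 -c "
from h import *
where()"
```

```text
t 7.03 tip in case [-8.1  0.7 19.7] F case [-0.6 -0.2  4.3] tool x ang 148.07 grip 0.0
```

Contact is flat at 4 N. Now I slide forward to the rib.

>>> {"name": "carry_out", "arguments": {"steps": [[0,[-3,0,0],0],[0,[-3,0,0],0],[0,[-3,0,0],0],[0,[-3,0,0],0],[0,[-3,0,0],0],[0,[-3,0,0],0],[0,[-3,0,0],0],[0,[0,0,0],0]]}}

```text
t: 7.7
tool_pos: [587.7, 65.5, 44.4]
orientation: [0.0, 0.275, 0.961, 0.0]
ft_force: [-1.1, 1.0, 4.8]
grip_width: 0.001
grip_force: 2.3
```

Run:
```python
from h import *
where()
im=arm.get_image("side")
for l in ("case","tab_edge","tab_rib","lip_mouth"):
    for d in arm.tip_of("side",l)[:2]: print(l,round(d["conf"],2),np.round(C.inv().apply(d["at"]-O)))
```

```text
t 7.7 tip in case [13.3  0.6 19.4] F case [-1.4  0.3  4.8] tool x ang 148.05 grip 0.0
case 0.9 [ 2. -2.  3.]
case 0.61 [-190. -152.   -1.]
tab_edge 0.91 [-202. -116.   13.]
tab_edge 0.72 [58. -4. 22.]
tab_rib 0.93 [30. -0. 32.]
tab_rib 0.78 [-190. -138.   19.]
lip_mouth 0.8 [73.  4. 23.]
lip_mouth 0.73 [-207. -105.   19.]
```

>>> {"name": "carry_out", "arguments": {"steps": [[0,[-2,0,0],0],[0,[-2,0,0],0],[0,[-2,0,0],0],[0,[-2,0,0],0],[0,[-2,0,0],0],[0,[-2,0,0],0],[0,[0,0,0],0]]}}

```text
t: 8.53
tool_pos: [597.1, 59.6, 44.2]
orientation: [-0.001, 0.275, 0.961, 0.0]
ft_force: [-2.3, 1.7, 5.9]
grip_width: 0.002
grip_force: 2.9
```

Run:
```python
from h import *
where()
im=arm.get_image("side")
for l in ("case","tab_edge","tab_rib","lip_mouth"):
    for d in arm.tip_of("side",l)[:2]: print(l,round(d["conf"],2),np.round(C.inv().apply(d["at"]-O)))
```

```text
t 8.53 tip in case [24.5  0.5 19.2] F case [-2.9  0.3  5.9] tool x ang 148.08 grip 0.0
case 0.7 [-1. -1.  4.]
case 0.56 [-189. -157.   -4.]
tab_edge 0.84 [67. -3. 23.]
tab_edge 0.66 [-201. -115.   11.]
tab_rib 0.8 [38.  2. 24.]
tab_rib 0.63 [-189. -139.   21.]
lip_mouth 0.72 [-206. -101.   18.]
lip_mouth 0.61 [75.  0. 25.]
```

The edge is now at about x = 67 and entering the mouth, and the case has not moved. I keep pushing.

>>> {"name": "carry_out", "arguments": {"steps": [[0,[-2,0,0],0],[0,[-2,0,0],0],[0,[-2,0,0],0],[0,[-2,0,0],0],[0,[-2,0,0],0],[0,[-2,0,0],0],[0,[-1,0,0],0],[0,[0,0,0],0]]}}

```text
t: 9.45
tool_pos: [608.3, 52.7, 44.2]
orientation: [-0.0, 0.275, 0.961, 0.0]
ft_force: [-2.1, 2.4, 4.2]
grip_width: -0.001
grip_force: 2.9
```

Run:
```python
from h import *
where()
im=arm.get_image("side")
for l in ("case","tab_edge","tab_rib","lip_mouth"):
    for d in arm.tip_of("side",l)[:2]: print(l,round(d["conf"],2),np.round(C.inv().apply(d["at"]-O)))
```

```text
t 9.45 tip in case [37.7  0.5 19.2] F case [-3.1  1.   4.2] tool x ang 148.07 grip -0.0
case 0.73 [2. 2. 4.]
case 0.61 [-189. -153.    0.]
tab_edge 0.95 [-201. -113.   12.]
tab_edge 0.91 [81. -3. 20.]
tab_rib 0.91 [51.  1. 27.]
tab_rib 0.71 [-194. -138.   23.]
lip_mouth 0.94 [-208. -104.   17.]
lip_mouth 0.71 [73.  5. 20.]
```

>>> {"name": "carry_out", "arguments": {"steps": [[0,[-1,0,0],0],[0,[-1,0,0],0],[0,[-1,0,0],0],[0,[0,0,0],0]]}}

```text
t: 10.03
tool_pos: [611.0, 51.0, 44.3]
orientation: [0.0, 0.275, 0.961, 0.0]
ft_force: [-1.5, 3.3, 4.5]
grip_width: 0.0
grip_force: 2.8
```

```bash
python3 -c "
from h import *
where()"
```

```text
t 10.03 tip in case [40.9  0.4 19.3] F case [-3.   2.   4.5] tool x ang 148.07 grip 0.0
```

>>> {"name": "carry_out", "arguments": {"steps": [[0,[-1,0,0],0],[0,[-1,0,0],0],[0,[0,0,0],0]]}}

```text
t: 10.28
tool_pos: [612.8, 49.8, 44.3]
orientation: [0.0, 0.275, 0.961, 0.0]
ft_force: [-2.9, 3.2, 4.2]
grip_width: 0.002
grip_force: 2.8
```

Run:
```python
from h import *
where()
im=arm.get_image("side")
for l in ("case","tab_edge","tab_rib","lip_mouth"):
    for d in arm.tip_of("side",l)[:2]: print(l,round(d["conf"],2),np.round(C.inv().apply(d["at"]-O)))
where()
```

```text
t 10.28 tip in case [42.9  0.4 19.3] F case [-4.1  1.2  4.2] tool x ang 148.06 grip 0.0
case 0.93 [-187. -153.   -3.]
case 0.66 [ 1. -2.  3.]
tab_edge 0.77 [-201. -113.   12.]
tab_edge 0.62 [84. -3. 20.]
tab_rib 0.9 [-191. -139.   18.]
tab_rib 0.74 [58.  2. 27.]
lip_mouth 0.88 [72.  3. 22.]
lip_mouth 0.73 [-207. -103.   21.]
t 10.53 tip in case [42.9  0.4 19.3] F case [-2.2  1.8  5.3] tool x ang 148.07 grip 0.0
```

>>> {"name": "carry_out", "arguments": {"steps": [[0,[-1,0,0],0],[0,[-1,0,0],0],[0,[0,0,0],0]]}}

```text
t: 10.78
tool_pos: [613.6, 49.3, 44.0]
orientation: [-0.001, 0.275, 0.961, 0.0]
ft_force: [-4.4, 4.4, 5.5]
grip_width: -0.003
grip_force: 5.0
```

```bash
python3 -c "
from h import *
where()"
```

```text
t 10.78 tip in case [44.   0.4 19. ] F case [-6.   1.5  5.5] tool x ang 148.08 grip -0.0
```

Resistance has risen to 6 N and the tip has stalled, so the tab is at its stop. I lift straight off.

>>> {"name": "carry_out", "arguments": {"steps": [[0,[1,0,-0.5],0],[0,[0.5,0,-1],0],[0,[1,0,-2],0],[0,[2,0,-5],0],[0,[2,0,-15],0],[0,[0,0,-30],0],[0,[0,0,-40],0],[0,[40,0,0],0],[0,[40,0,0],0],[0,[40,0,0],0],[0,[0,0,0],0],[0,[0,0,0],0]]}}

```text
t: 11.78
tool_pos: [505.6, 116.4, 137.9]
orientation: [0.0, 0.274, 0.962, -0.0]
ft_force: [0.7, -0.2, -0.0]
grip_width: -0.001
grip_force: 0.0
```

Run:
```python
from h import *
import cv2
where()
for c in ("side","scene"):
  im=arm.get_image(c)
  for l in ("case","tab_edge","tab_rib","lip_mouth","squash_small","marker"):
    for d in arm.tip_of(c,l)[:2]: print(c,l,round(d["conf"],2),np.round(C.inv().apply(d["at"]-O)))
  if c=="side": cv2.imwrite("pics/v5.png",cv2.resize(im[140:260,180:340,::-1],(640,480)))
```

```text
t 11.78 tip in case [-83.2   0.9 112.9] F case [ 0.8  0.2 -0. ] tool x ang 148.18 grip -0.0
side case 0.8 [-2. -3.  3.]
side case 0.6 [-186. -155.   -5.]
side tab_edge 0.88 [-201. -114.   13.]
side tab_edge 0.86 [86. -2. 24.]
side tab_rib 0.97 [-190. -138.   20.]
side tab_rib 0.56 [55.  1. 32.]
side lip_mouth 0.84 [75.  2. 22.]
side lip_mouth 0.79 [-206. -103.   19.]
side squash_small 0.68 [ 23. 128.   1.]
side marker 0.81 [  42. -106.   -4.]
scene case 0.71 [-192. -154.   -2.]
scene case 0.56 [ 2. -1.  1.]
scene tab_edge 0.85 [85.  1. 22.]
scene tab_edge 0.84 [-203. -117.   12.]
scene tab_rib 0.84 [55.  1. 32.]
scene lip_mouth 0.96 [-206. -104.   17.]
scene lip_mouth 0.75 [76. -1. 22.]
scene squash_small 0.75 [ 24. 131.   3.]
scene squash_small 0.22 [85.  4. 21.]
scene marker 0.42 [  51. -102.   -1.]
```

View pics/v5.png

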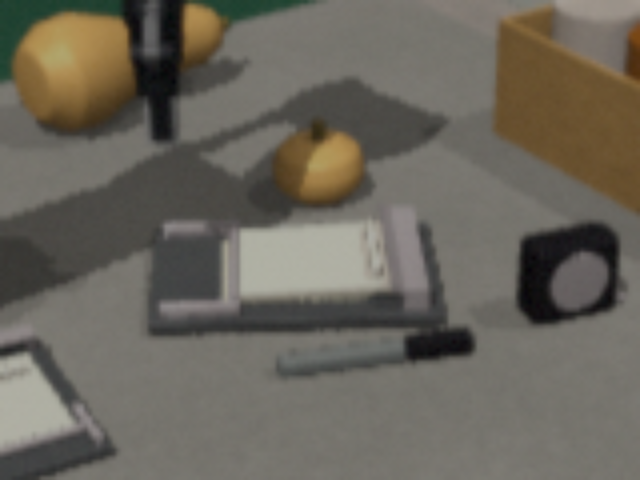

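The tab lies flat with its edge under the lip and holds with the fingers well clear. The case and its neighbours are where they were.

```bash
python3 -c "
from plant import arm
print(arm.job_done())"
```

```text
the job is handed in; nothing more can be done
None
```

The case is closed: the tab lies flat with its edge under the lip, pushed to its stop, and stayed shut after release; the case and nearby items showed no movement, and the job is handed in (no verdict was returned).

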